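# Press a mould core into the sprung V-block

### The job

Take the thick plaster core with the collar from the drying rack and lay it in the steel V-block of the spring rest, collar out at the open end and the plain end up against the upright end plate. Then press it down from above so that it bears on both slopes of the V and the sprung block sinks by about half of its 14 mm travel, and finish while still holding it pressed there, ready for its seam to be scraped. Leave everything else where it stands.

Things in the scene. Friction and masses are not known exactly. Their poses are not given: they have to be found in the camera images.
- core: The thick collared core, white plaster, 0.17 to 0.35 kg: round barrel 44 mm in diameter, 114 mm long, with a collar at one end, 56 mm in diameter, 14 mm long. Origin on the barrel's axis, 52 mm from the plain end, 62 mm from the collar's shoulder; y axis along the barrel to the plain end. Starts lying level in a slot of the rack, axis 45 mm above the table, 37 mm above the rack's board.
- core_end (a point): Centre of the core's plain end face (52 mm from core along its y).
- seat (a point): Where the core's origin belongs in the sprung V-block: on the axis of a 44 mm barrel lying in the V. y runs along the V to the end plate, z up. Two steel V-cheeks (90 degrees, 14 mm thick) are centred 45 mm either side of it along y, 76 mm free between them; platform 34 mm below it. It is 78 mm above the table with the block up and sinks with the block. Base 130 x 150 mm, fixed.
- plate (a point): Point on the inner face of the upright steel end plate, 52 mm from seat along its y, at the height of the barrel's axis. The plate is 82 mm wide, 10 mm thick and reaches 20 mm above this point; it moves with the V-block.
- cradle (a joint): How far the sprung V-block is pressed down, m: 0 up, 0.014 at the bottom of its travel. The springs are preloaded: the core's own weight does not sink it; an extra 2 to 5 N starts it, then it takes 0.9 N more for each mm; it rises again when let go.
- slope_far (a point): Middle of the line where a seated barrel touches the V's slope on the +x side of seat (16 mm to the side of it and 16 mm below). The slope is the two cheeks' 45-degree faces; its upper edge is 6 mm below seat and 25 mm to the side.
- slope_near (a point): The same for the slope on the -x side.
- rack: Low wooden drying rack, fixed, board 310 x 110 x 8 mm; origin under its middle. Three slots 95 mm apart along its x; the cores lie along its y, each on two small wooden Vs 12 mm thick, 42 mm either side of the slot's middle (72 mm free between them for fingers). Which core lies in which slot varies; all collars point to the rack's -y.
- plain_core: Bystander in the rack: plain plaster cylinder without collar, 44 mm in diameter, 114 mm long; origin on its axis 52 mm from one end, axis 45 mm above the table.
- slim_core: Bystander in the rack: slim plaster core with a collar, barrel 30 mm, collar 42 mm in diameter, same length as the thick one; origin on its axis, 35 mm above the table.
- brush: Bystander: brush about 140 mm long lying on the table.
- cup: Bystander: white plaster cup, 68 mm across and 75 mm high; origin under its foot.
- rib: Bystander: flat wooden rib, 55 x 100 x 6 mm.
Mind the look-alikes: they are no part of the job. What is shaped like the part that bears seat but green, red or turquoise is not meant.

How it is judged (in metres and radians):
On the way, in this order (a step that is already met when the one before it is completed fails the run):
1. the core is lifted clear of the rack (height (world z) of core above 0.1 m and contact force between core and rack below 0.05 N), for 0.1 s.
2. the core lies on both slopes of the V with its plain end against the end plate (contact force between core and cradle_c2 above 0.4 N and contact force between core and cradle_c3 above 0.4 N and contact force between core and cradle_c4 above 0.4 N and contact force between core and cradle_c5 above 0.4 N and angle between the y axis of core and the y axis of seat, either way round below 0.05 rad and y of core_end in the frame of seat between 0.049 and 0.055 m and x of core in the frame of seat between -0.003 and 0.003 m and z of core in the frame of seat between -0.003 and 0.003 m), for 0.2 s.
At the end, for the whole second after the job is handed in: Through the last second fingers press the core (over 2 N), it bears on both slopes of both cheeks (over 0.4 N each), within 3 mm of the seat across and in height, 0.05 rad along the V, plain end within 3 mm of the end plate; the block is sunk 3.5 to 11.5 mm, at rest (all of step 2 and value of joint cradle between 0.0035 and 0.0115 m and contact force between the fingers and core above 2 N and linear speed of core below 0.02 m/s); the arm keeps its last pose, push and grip.
It fails at once if another thing is moved by more than 30 mm (distance of any of plain_core, slim_core, brush, cup, rib from where it was at the start of the episode above 0.03 m).
It also fails if it takes over 48 s, if anything falls off the work surface, if the arm or the gripper's body presses on something with over 40 N, if the wrist force passes 120 N, or if a joint passes its speed limit or range.

### The arm

A 6-joint arm with a two-finger parallel gripper is mounted at the origin on the work surface. World frame = base frame: x ahead of the robot, y to its left, z up, the work surface at z = 0. Lengths are in mm, angles in rad, forces in N, time in s.
With the tool pointing down it reaches from about 375 to 900 mm from the base axis. Payload 3.1 kg.
Tool frame: the origin (TCP) lies between the finger pads; the fingertips stand 8 mm ahead of it and the grasp point (between the pads) lies 11 mm behind it (robot.tip_extent is the distance from the TCP to the fingertips, in mm); z points along the fingers, x is the direction in which the jaws open and shut, and the axes are right-handed (so a half turn about z gives the same grasp; the last joint's range is limited). The gripper opens to 85 mm and grips with 20 to 120 N. Pads are 22 mm wide; open, the fingers measure 114 mm over their backs; the gripper's body (76 mm by 85 mm) begins 54 mm behind the grasp point. The pads swing forward as they close: fully open they stand 13 mm farther back than shut.
Start: joints at [-1.308, 0.527, 1.433, -0, 1.181, -0.178], TCP at [266.683, -565.223, 239.31] pointing down, gripper open.
Joint ranges: [-3.08, 3.08], [-0.75, 2.2], [0.22, 2.44], [-1.43, 4.57], [0, 2.65], [-2.85, 2.85]. Speed limits (rad/s): [2.79, 2.79, 3.14, 3.14, 3.14, 3.14].

### API

Orientations are given as a unit quaternion [x, y, z, w].
In Python, from bench import robot gives the robot as it stands.
- The arm moves only by the tool servo_tool, never from a script. Its argument "moves" is text: rows parted by semicolons, each of 7 numbers parted by spaces: the closure, from 0 (fully open) to 1 (shut), then the shift along the world's x, y, z in mm, then the turn, a rotation vector about the world's x, y, z in rad. A call has 1 to 20 rows; each row shifts and turns the pose as measured when the row begins; what a row does not reach is not made up. A row lasts 1/12 s, in which the tool goes at most 41.7 mm and 7.16 degrees, less where a joint would pass 70% of its speed; a pose out of reach is approached as far as the arm can. A call with a gripper value outside its range is refused whole. The fingers move at their own pace and stop on an object; "grip_force" is the grip in N (left out, the last holds). Time passes only in rows, so rows that do not move let the fingers close. It gives the time, the measured TCP pose, the force and the opening at its end, in the units of the state.
- robot.get_state(): the state, without advancing time (a new reading comes with each control period).
- robot.camera(name): name is "scene" or "top"; returns a dict with "frame" (480x640x3 uint8, red, green, blue), "camera_matrix" (3x3 intrinsics, pixels), "R" (3x3) and "t" (3): a world point X has camera coordinates R X + t. Camera axes: x right, y down, z forward; pixel columns grow to the right and rows downward; lengths in mm; the calibration is good to about 2 mm. A picture is of the moment at which its call begins. There is no depth.
- robot.close_job(): hands the job in, once; it reports no verdict.
The state is a dict: "t": time; "joint_positions": joint angles; "qd": joint speeds; "joint_torque": joint torques, N m; "tool_pos": TCP position; "ee_rot": TCP orientation; "wrist_force": force on the tool from outside, world axes, zero at the start; "wrist_torque": the same for the moment, N m; "gripper_width": finger opening in mm.
Only numpy, scipy, OpenCV 4.12 (cv2) and the standard library are available. Lean on these libraries where they do the work, as an engineer would, in place of code of your own. Each camera call takes 0.05 s, during which the arm holds its last target.

## Working session

There is one attempt and no reset: what is moved stays moved. The work goes in short steps, Python scripts to look and compute and a tool call to move; the robot and the scene stay as the last step left them, time stands still between calls to the robot, and variables do not carry over. Pictures are saved under pics/ and viewed, and the job is handed in when it is done.

Besides the shell and the picture viewer there is one more tool, called after "Request:" as name(argument=value, ...) on one line, values as JSON. servo_tool: Moves the arm, as the interface text tells. Its arguments: {"type":"object","properties":{"moves":{"type":"string"},"grip_force":{"type":"number"}},"required":["moves"]}

```bash
mkdir -p pics; ls
python3 - <<'E'
from bench import robot
import cv2,numpy as np,pickle
s=robot.get_state();print(s)
for n in("scene","top"):
    c=robot.camera(n);cv2.imwrite(f"pics/{n}0.png",c["frame"][:,:,::-1]);pickle.dump(c,open(f"{n}0.pkl","wb"))
    print(n,c["camera_matrix"],c["R"],c["t"])
E
```

```text
pics
{'t': 0.0, 'joint_positions': array([-1.30848170e+00,  5.28497362e-01,  1.43391483e+00, -8.25268266e-06,
        1.18139737e+00, -1.78483189e-01]), 'qd': array([-0.0002122 ,  0.00076988,  0.00029829, -0.00093055,  0.00222053,
        0.00012623]), 'joint_torque': array([-3.82456419e-04, -4.42351985e+01, -1.78028226e+01, -1.35532564e-04,
        8.36666557e-03,  3.28148900e-06]), 'tool_pos': array([ 266.51118036, -564.54777594,  238.31045285]), 'ee_rot': array([ 8.44589321e-01, -5.35413532e-01, -8.18533729e-04, -7.47454777e-04]), 'wrist_force': array([-0.38695403,  0.35595436,  0.48162234]), 'wrist_torque': array([0.0569133 , 0.00360315, 0.03718382]), 'gripper_width': 85.2777685864412}
scene [[474.758659     0.         317.95472717]
 [  0.         474.758659   234.85144129]
 [  0.           0.           1.        ]] [[ 0.77591402  0.63038336  0.02396359]
 [ 0.3723503  -0.42698608 -0.82403771]
 [-0.50922754  0.64830526 -0.56602792]] [-369.02419598  -87.63476292 1174.389575  ]
top [[600.66375759   0.         327.26534291]
 [  0.         600.66375759 230.40945754]
 [  0.           0.           1.        ]] [[ 0.00884387 -0.99988187 -0.01257097]
 [-0.98819837 -0.00681659 -0.15302785]
 [ 0.15292409  0.01377597 -0.98814192]] [  47.81066648  468.26658285 1513.52219172]
```

View pics/scene0.png

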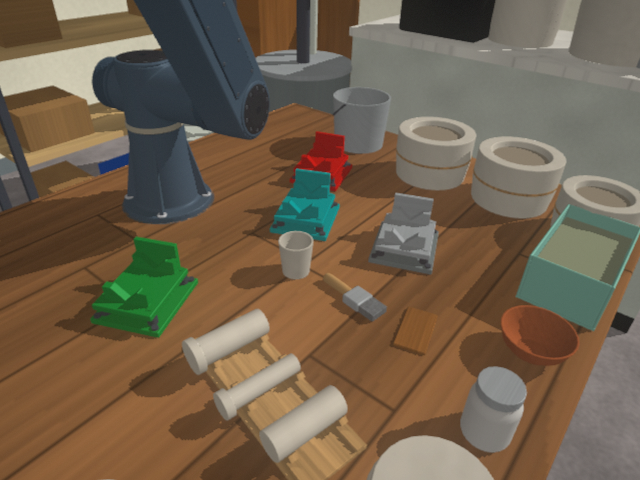

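View pics/top0.png

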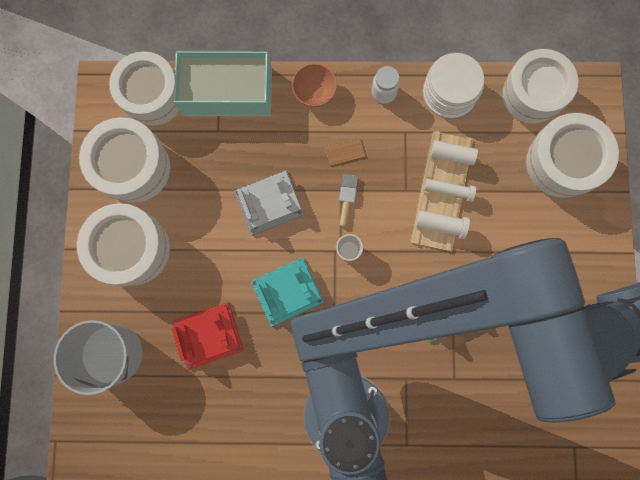

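Candidates for the core in top view: (442,225) thick with a collar on its right end, (450,190) slim with a collar, and (455,153) thick and plain. The first fits. For the rest, the grey one at (268,203) is steel; turquoise, red and green are decoys. I'll confirm this in enlarged crops.

Run:
```python
import cv2
t=cv2.imread("pics/top0.png");s=cv2.imread("pics/scene0.png")
cv2.imwrite("pics/crop_rack.png",cv2.resize(t[125:260,395:495],None,fx=4.4,fy=4.4,interpolation=cv2.INTER_CUBIC))
cv2.imwrite("pics/crop_v.png",cv2.resize(t[160:245,225:315],None,fx=7,fy=7,interpolation=cv2.INTER_CUBIC))
a=cv2.resize(s[300:400,170:290],None,fx=5,fy=5,interpolation=cv2.INTER_CUBIC)
cv2.imwrite("pics/crop_rs.png",a)
cv2.imwrite("pics/crop_vs.png",cv2.resize(s[185:280,360:450],None,fx=6,fy=6,interpolation=cv2.INTER_CUBIC))
```

```text
(no output)
```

View pics/crop_rack.png

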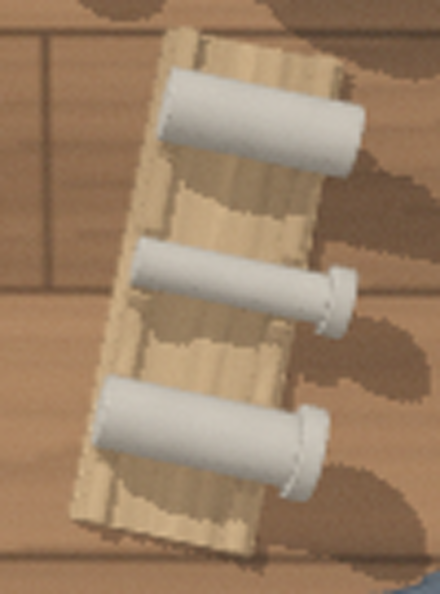

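View pics/crop_v.png

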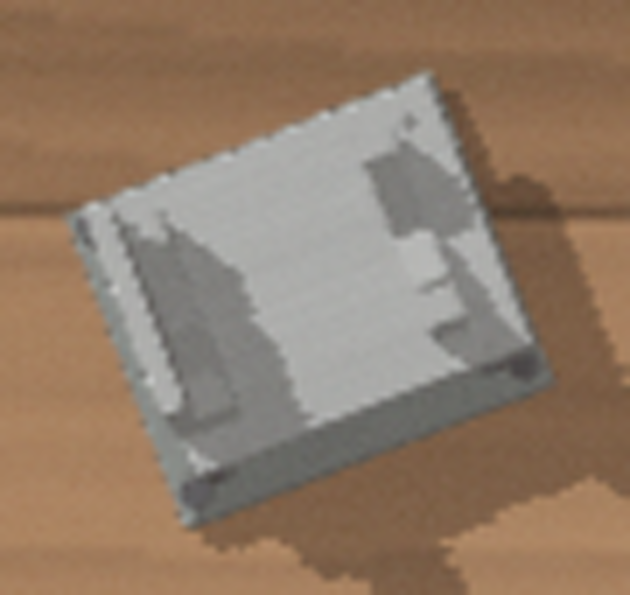

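View pics/crop_rs.png

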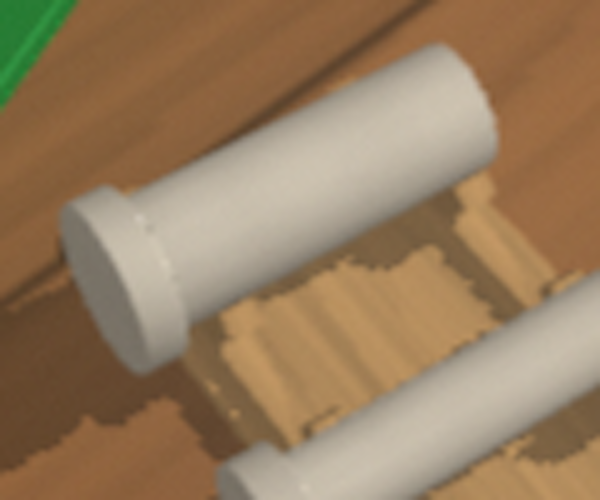

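View pics/crop_vs.png

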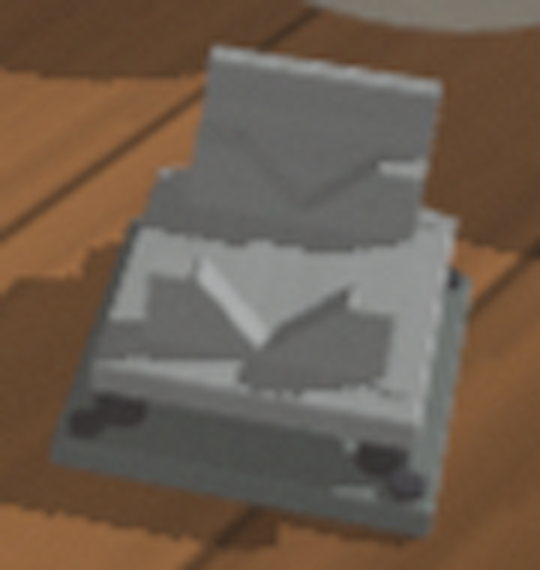

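Confirmed: the core at top (442,225) is thick and has its collar at the right. The steel block at (268,203) has its end plate at the left in top view, so toward world +y. Next I'll fit the poses.

```bash
cat > h.py <<'E'
import pickle,cv2,numpy as np
from scipy.optimize import minimize,least_squares
C={n:pickle.load(open(f"{n}0.pkl","rb")) for n in("scene","top")}
def proj(c,X):
    X=np.atleast_2d(X);p=X@np.array(c["R"]).T+np.array(c["t"]);q=p@np.array(c["camera_matrix"]).T
    return q[:,:2]/q[:,2:]
def world(p,x,y,z,a): # frame with y axis; a=yaw
    R=np.array([[np.cos(a),-np.sin(a),0],[np.sin(a),np.cos(a),0],[0,0,1]])
    return np.atleast_2d(p)@R.T+[x,y,z]
th=np.linspace(0,2*np.pi,40,endpoint=False)
def ring(r,y):return np.c_[r*np.cos(th),np.full(40,y),r*np.sin(th)]
barrel=np.r_[ring(22,52),ring(22,-62)]; collar=np.r_[ring(28,-62),ring(28,-76)]
SS=4
def mask(c,pose,box):
    x0,y0,x1,y1=box;m=np.zeros(((y1-y0)*SS,(x1-x0)*SS),np.uint8)
    for P in(barrel,collar):
        q=proj(c,world(P,*pose));h=cv2.convexHull(((q+.5-[x0,y0])*SS*16-8).astype(np.int32))
        cv2.fillConvexPoly(m,h,255,cv2.LINE_8,4)
    return cv2.resize(m,(x1-x0,y1-y0),interpolation=cv2.INTER_AREA)/255.
E
python3 - <<'E'
from h import *
boxes={"top":(405,200,485,250),"scene":(170,300,285,385)}
obs={}
for n,b in boxes.items():
    f=C[n]["frame"][b[1]:b[3],b[0]:b[2]]
    hsv=cv2.cvtColor(f,cv2.COLOR_RGB2HSV)
    m=((hsv[:,:,1]<70)&(hsv[:,:,2]>80)).astype(np.uint8)
    k,l,st,_=cv2.connectedComponentsWithStats(m); i=1+st[1:,4].argmax();m=(l==i);obs[n]=m.astype(float)
    cv2.imwrite(f"pics/m_{n}.png",cv2.resize(np.vstack([m.astype(np.uint8)*255]),None,fx=5,fy=5)); print(n,st[i])
# initial guess
c=C["top"];g=least_squares(lambda v:(proj(c,world([[0,52,0],[0,-76,0]],v[0],v[1],45,v[2]))-[[418,218],[466.5,228]]).ravel(),[500,-200,0]).x
print(g)
for use in(["top"],["scene"],["top","scene"]):
    F=lambda v:sum(((mask(C[n],(v[0],v[1],45,v[2]),boxes[n])-obs[n])**2).sum() for n in use)
    r=minimize(F,g,method="Nelder-Mead",options=dict(initial_simplex=g+np.array([[0,0,0],[6,0,0],[0,6,0],[0,0,.08]]),xatol=.01,fatol=.01,maxiter=600))
    print(use,r.x,r.fun)
E
```

```text
top [ 10  10  55  29 944]
scene [  12    9   87   66 2562]
[ 4.90217848e+02 -2.31452326e+02 -2.00661208e-01]
['top'] [ 4.90769262e+02 -2.29799144e+02 -2.07557585e-01] 13.996001537870049
['scene'] [ 4.91678173e+02 -2.31223646e+02 -2.07311505e-01] 53.576239907727796
['top', 'scene'] [ 4.91550204e+02 -2.30679000e+02 -2.07347884e-01] 86.01416378316033
```

Run:
```python
from h import *
# plate top inner edge corners etc. initial from top view
sc=lambda p,s,o:(np.array(p,float)+.5)/s-.5+o
T=C["top"];S=C["scene"]
# base footprint (130x150) corners unknown z; draw guesses first from plate corners in scene
obs=[("scene",[-41,52,20],sc((213,57),6,[360,185])),("scene",[41,52,20],sc((440,93),6,[360,185])),
("scene",[-41,62,20],sc((215,45),6,[360,185])),("scene",[41,62,20],sc((442,82),6,[360,185])),
("top",[41,62,20],sc((80,205),7,[225,160])),("top",[-41,52,20],sc((183,405),7,[225,160]))]
def res(v,ob=obs):return np.concatenate([(proj(C[n],world([P],v[0],v[1],78,v[2]))[0]-o) for n,P,o in ob])
for ob in (obs[:4],obs):
    r=least_squares(res,[550,150,0.3],args=(ob,));print(r.x,np.round(r.fun,1))
v=r.x
E={"plate":[[-41,52,20],[41,52,20],[41,62,20],[-41,62,20]]}
segs=[]
for a,b in zip(E["plate"],E["plate"][1:]+E["plate"][:1]):segs.append((a,b))
for y in(-52,-38,38,52):
    segs+=[([-25,y,-6],[0,y,-31]),([0,y,-31],[25,y,-6])]
for z in(-78,):
    q=[[-65,-75,z],[65,-75,z],[65,75,z],[-65,75,z]];segs+=list(zip(q,q[1:]+q[:1]))
for n,(x0,y0,x1,y1) in {"top":(225,160,315,245),"scene":(360,185,450,280)}.items():
    im=cv2.resize(C[n]["frame"][y0:y1,x0:x1,::-1],None,fx=6,fy=6,interpolation=cv2.INTER_CUBIC)
    for a,b in segs:
        p=(proj(C[n],world([a,b],v[0],v[1],78,v[2]))+.5-[x0,y0])*6
        cv2.line(im,*[tuple(int(t) for t in k) for k in p],(0,0,255),1,cv2.LINE_AA)
    cv2.imwrite(f"pics/ov_{n}.png",im)
```

```text
[5.48900559e+02 2.07518529e+02 3.95046368e-01] [-0.4  0.   0.2  0.2 -0.1 -0.1  0.3 -0.2]
[5.47703384e+02 2.07813263e+02 3.80986758e-01] [-0.5 -0.3  0.1  0.2 -0.  -0.4  0.2 -0.2 -0.  -0.2  0.3 -0.2]
```

View pics/ov_top.png

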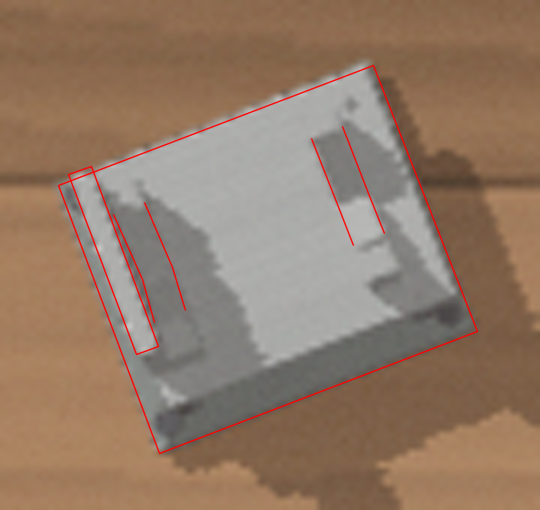

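View pics/ov_scene.png

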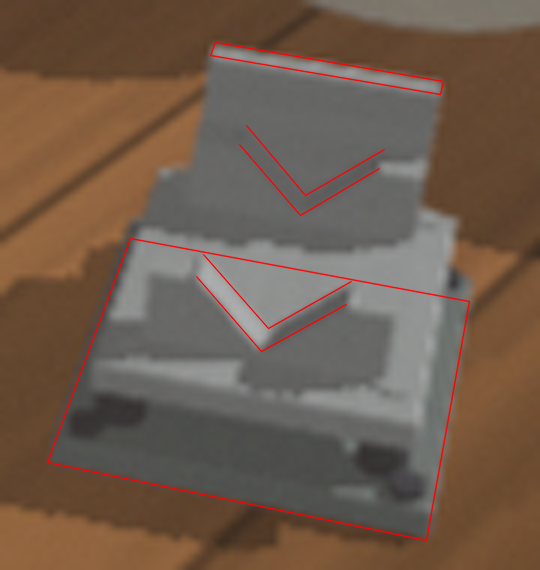

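The overlays match the V, plate and base closely. Core origin is about (491.3, -230.4), yaw -0.207. Seat is about (547.7, 207.8), yaw 0.381. Moving over the core.

Request:
servo_tool(moves="0 18.6 27.4 -5 0 0 0.077;0 18.6 27.4 -5 0 0 0.077;0 18.6 27.4 -5 0 0 0.077;0 18.6 27.4 -5 0 0 0.077;0 18.6 27.4 -5 0 0 0.077;0 18.6 27.4 -5 0 0 0.077;0 18.6 27.4 -5 0 0 0.077;0 18.6 27.4 -5 0 0 0.077;0 18.6 27.4 -5 0 0 0.077;0 18.6 27.4 -5 0 0 0.077;0 18.6 27.4 -5 0 0 0.077;0 18.6 27.4 -5 0 0 0.077;0 0 0 0 0 0 0;0 0 0 0 0 0 0", grip_force=50)

```text
t: 1.27
tool_pos: [492.5, -220.1, 170.8]
ee_rot: [0.997, -0.083, -0.002, -0.002]
wrist_force: [-1.0, 0.7, -0.1]
gripper_width: 85.4
```

```bash
cat > st.py <<'E'
from bench import robot
import numpy as np,sys
from scipy.spatial.transform import Rotation as R
s=robot.get_state();r=R.from_quat(s["ee_rot"])
x=r.apply([1,0,0]);z=r.apply([0,0,1])
print("t",s["t"],"pos",s["tool_pos"].round(2),"xyaw",round(float(np.arctan2(x[1],x[0])),4),"z",z.round(4),"xz",x[2].round(4),"F",s["wrist_force"].round(2),"M",s["wrist_torque"].round(3),"w",round(float(s["gripper_width"]),1),"q",s["joint_positions"].round(2))
E
python3 st.py
```

```text
t 1.2667 pos [ 492.46 -220.09  170.83] xyaw -0.1654 z [-0.0045  0.0042 -1.    ] xz -0.0052 F [-0.95  0.69 -0.08] M [-0.026 -0.013  0.019] w 85.4 q [-0.63  0.51  1.71  0.    0.93 -0.46]
```

Request:
servo_tool(moves="0 -2.4 -16.2 -20 -0.004 -0.0045 -0.042;0 0 0 -20 0 0 0;0 0 0 -20 0 0 0;0 0 0 0 0 0 0;0 0 0 0 0 0 0")

```text
t: 1.68
tool_pos: [489.8, -240.0, 110.1]
ee_rot: [0.994, -0.106, 0.002, 0.001]
wrist_force: [0.2, 0.2, -0.1]
gripper_width: 85.3
```

```bash
python3 st.py
```

```text
t 1.6833 pos [ 489.79 -240.01  110.12] xyaw -0.2133 z [ 0.0027 -0.0029 -1.    ] xz 0.0033 F [ 0.25  0.17 -0.09] M [ 0.03  -0.011 -0.029] w 85.3 q [-0.66  0.61  1.75 -0.    0.78 -0.45]
```

Request:
servo_tool(moves="0 0.3 3 -10 0.002 0.002 0.005;0 0 0 -15 0 0 0;0 0 0 -15 0 0 0;0 0 0 -12 0 0 0;0 0 0 -10 0 0 0;0 0 0 0 0 0 0;0 0 0 0 0 0 0")

```text
t: 2.27
tool_pos: [492.1, -241.6, 49.9]
ee_rot: [0.994, -0.106, 0.005, 0.003]
wrist_force: [0.3, 0.1, 0.6]
gripper_width: 85.5
```

```bash
python3 st.py
python3 - <<'E'
from bench import robot
import cv2
for n,b in(("scene",(170,240,330,400)),("top",(380,130,500,260))):
    f=robot.camera(n)["frame"][b[1]:b[3],b[0]:b[2],::-1];cv2.imwrite(f"pics/pre_{n}.png",cv2.resize(f,None,fx=3.5,fy=3.5,interpolation=cv2.INTER_CUBIC))
E
```

```text
t 2.2667 pos [ 492.09 -241.58   49.9 ] xyaw -0.2127 z [ 0.009  -0.0074 -0.9999] xz 0.0104 F [0.25 0.11 0.56] M [-0.017  0.024 -0.002] w 85.5 q [-0.66  0.71  1.77 -0.    0.64 -0.45]
```

View pics/pre_scene.png

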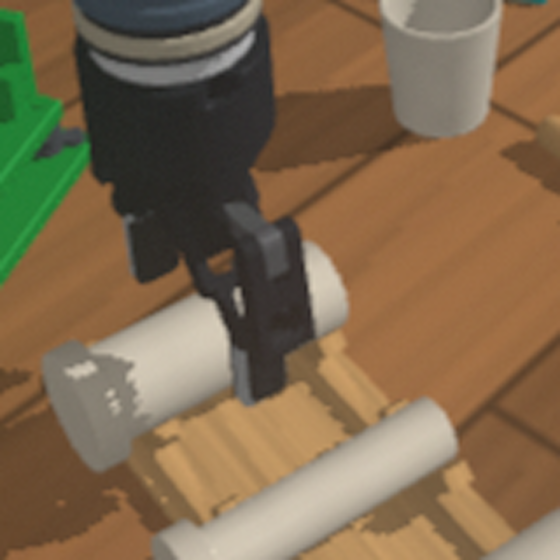

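The fingers straddle the barrel, clear of the wooden Vs. A small correction, then down and close.

Request:
servo_tool(moves="0 -2 4 -8 0.007 0.009 0.005;0 0 0 -8 0.001 0.001 0;0 0 0 0 0 0 0;0 0 0 0 0 0 0")

```text
t: 2.7
tool_pos: [491.3, -238.0, 34.9]
ee_rot: [0.995, -0.103, 0.001, 0.001]
wrist_force: [-0.4, -0.8, 0.1]
gripper_width: 85.7
```

```bash
python3 st.py
```

```text
t 2.7 pos [ 491.28 -237.95   34.91] xyaw -0.2068 z [ 0.002  -0.0016 -1.    ] xz 0.0023 F [-0.42 -0.82  0.1 ] M [ 0.039  0.019 -0.018] w 85.7 q [-0.66  0.74  1.78 -0.    0.62 -0.45]
```

Request:
servo_tool(moves="0 -1.5 0.5 -1 0.001 0.002 0;0 0 0 0 0 0 0;1 0 0 0 0 0 0;1 0 0 0 0 0 0;1 0 0 0 0 0 0;1 0 0 0 0 0 0;1 0 0 0 0 0 0;1 0 0 0 0 0 0;1 0 0 0 0 0 0;1 0 0 0 0 0 0")

```text
t: 3.53
tool_pos: [489.9, -237.4, 34.3]
ee_rot: [0.995, -0.103, 0.0, 0.0]
wrist_force: [-0.1, 0.4, 0.6]
gripper_width: 42.6
```

```bash
python3 st.py
```

```text
t 3.5333 pos [ 489.89 -237.44   34.33] xyaw -0.2066 z [ 4.e-04 -9.e-04 -1.e+00] xz 0.0006 F [-0.13  0.43  0.59] M [ 0.056 -0.005 -0.005] w 42.6 q [-0.66  0.74  1.78 -0.    0.62 -0.45]
```

Request:
servo_tool(moves="1 0 0 5 0 0 0;1 0 0 12 0 0 0;1 0 0 20 0 0 0;1 0 0 25 0 0 0;1 0 0 25 0 0 0;1 0 0 25 0 0 0;1 0 0 20 0 0 0;1 0 0 0 0 0 0;1 0 0 0 0 0 0;1 0 0 0 0 0 0")

```text
t: 4.37
tool_pos: [484.0, -233.1, 168.1]
ee_rot: [0.995, -0.103, -0.006, -0.004]
wrist_force: [0.1, 0.2, -3.4]
gripper_width: 42.7
```

```bash
python3 st.py
python3 - <<'E'
from bench import robot
import cv2
for n in("scene","top"):
    cv2.imwrite(f"pics/lift_{n}.png",robot.camera(n)["frame"][:,:,::-1])
E
```

```text
t 4.3667 pos [ 484.03 -233.1   168.06] xyaw -0.2073 z [-0.0114  0.0085 -0.9999] xz -0.013 F [ 0.09  0.2  -3.36] M [ 0.098 -0.006 -0.013] w 42.7 q [-0.66  0.51  1.71 -0.    0.93 -0.45]
```

View pics/lift_scene.png

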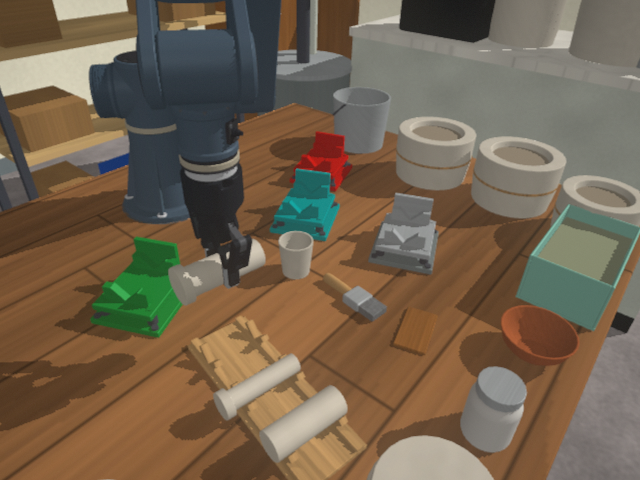

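The core is lifted, level in the jaws, and weighs about 3.4 N. Carrying it over to above the seat.

Request:
servo_tool(moves="1 3 12 5 0.008 -0.011 0.02;1 5 25 3 0 0 0.045;1 5 30 3 0 0 0.045;1 5 33 3 0 0 0.045;1 5 33 3 0 0 0.045;1 5 33 0 0 0 0.045;1 5 33 0 0 0 0.045;1 5 33 0 0 0 0.045;1 5 33 0 0 0 0.045;1 5 33 0 0 0 0.045;1 5 33 0 0 0 0.045;1 5 30 0 0 0 0.045;1 5 25 0 0 0 0.03;1 3 15 0 0 0 0.02;1 2 8 0 0 0 0;1 0 0 0 0 0 0;1 0 0 0 0 0 0;1 0 0 0 0 0 0")

```text
t: 5.97
tool_pos: [537.0, 207.2, 167.8]
ee_rot: [0.98, 0.197, -0.022, -0.017]
wrist_force: [0.7, 0.5, -3.2]
gripper_width: 42.6
```

```bash
cat >> st.py <<'E'
a=0.381;d=s["tool_pos"][:2]-np.array([547.7,207.8])
print("in seat: across",round(float(d@[np.cos(a),np.sin(a)]),2),"along",round(float(d@[-np.sin(a),np.cos(a)]),2),"tilt fix",(-z[1]).round(4),z[0].round(4))
E
python3 st.py
```

```text
t 5.9667 pos [536.99 207.24 167.76] xyaw 0.3972 z [-0.0493  0.025  -0.9985] xz -0.0358 F [ 0.65  0.47 -3.2 ] M [ 0.    -0.017 -0.042] w 42.6 q [ 0.16  0.57  1.6   0.04  1.02 -0.26]
in seat: across -10.15 along 3.46 tilt fix -0.025 -0.0493
```

Request:
servo_tool(moves="1 6 -5 -8 -0.012 -0.025 -0.008;1 6 -3 -8 -0.012 -0.024 -0.008;1 2 -2 -8 0 0 0;1 0 0 -8 0 0 0;1 0 0 0 0 0 0;1 0 0 0 0 0 0")

```text
t: 6.47
tool_pos: [550.1, 190.0, 133.6]
ee_rot: [0.983, 0.184, -0.002, -0.0]
wrist_force: [-0.2, -0.7, -2.6]
gripper_width: 42.6
```

```bash
python3 st.py
cat > fit.py <<'E'
import sys
from h import *
from bench import robot
tag=sys.argv[1]
fr={n:robot.camera(n)["frame"] for n in("scene","top")}
for n,(x0,y0,x1,y1) in {"top":(225,150,325,245),"scene":(350,150,460,280)}.items():
    cv2.imwrite(f"pics/{tag}_{n}.png",cv2.resize(fr[n][y0:y1,x0:x1,::-1],None,fx=4.5,fy=4.5,interpolation=cv2.INTER_CUBIC))
E
python3 fit.py above
```

```text
t 6.4667 pos [550.1  189.98 133.64] xyaw 0.3709 z [-3.7e-03 -4.0e-04 -1.0e+00] xz -0.0036 F [-0.2  -0.67 -2.64] M [ 0.023 -0.057  0.019] w 42.6 q [ 0.14  0.61  1.63  0.    0.9  -0.23]
in seat: across -4.4 along -17.43 tilt fix 0.0004 -0.0037
```

View pics/above_scene.png

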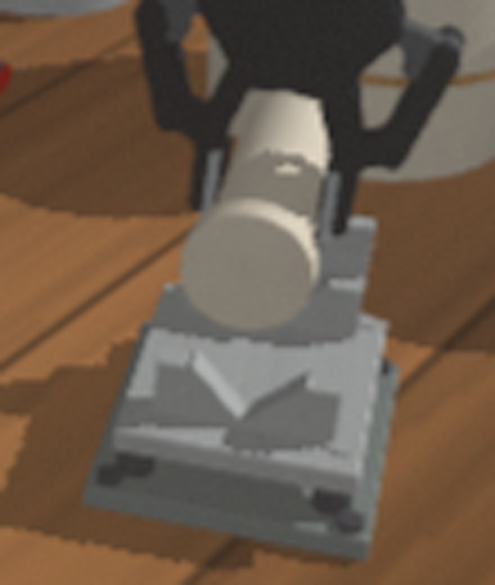

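View pics/above_top.png

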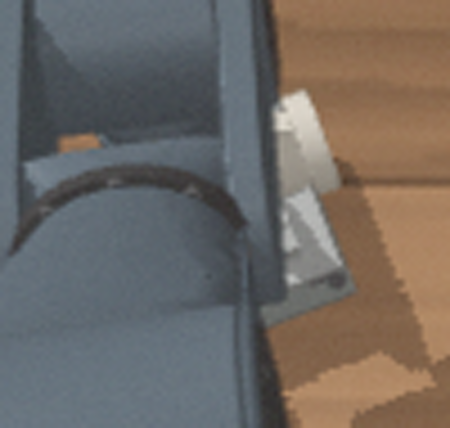

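Request:
servo_tool(moves="1 2 5 -8 0 -0.004 0.01;1 0 0 -10 0 0 0;1 0 0 -10 0 0 0;1 0 0 -8 0 0 0;1 0 0 -5 0 0 0;1 0 0 0 0 0 0;1 0 0 0 0 0 0")

```text
t: 7.15
tool_pos: [552.4, 196.6, 88.7]
ee_rot: [0.982, 0.191, 0.001, 0.0]
wrist_force: [0.6, 0.2, -3.5]
gripper_width: 42.7
```

```bash
python3 st.py
```

```text
t 7.15 pos [552.43 196.62  88.74] xyaw 0.3834 z [ 1.7e-03  2.0e-04 -1.0e+00] xz 0.0016 F [ 0.63  0.22 -3.53] M [ 0.052  0.009 -0.011] w 42.7 q [ 0.15  0.68  1.65 -0.    0.81 -0.23]
in seat: across 0.24 along -12.14 tilt fix -0.0002 0.0017
```

Request:
servo_tool(moves="1 0 0 -6 0 0 0;1 0 0 -5 0 0 0;1 0 0 -5 0 0 0;1 0 0 0 0 0 0;1 0 0 0 0 0 0")

```text
t: 7.57
tool_pos: [553.0, 196.7, 71.4]
ee_rot: [0.982, 0.191, 0.001, 0.0]
wrist_force: [-0.4, 0.4, -2.5]
gripper_width: 43.1
```

```bash
python3 st.py;python3 fit.py low
```

```text
t 7.5667 pos [552.95 196.69  71.42] xyaw 0.3834 z [ 2.8e-03  4.0e-04 -1.0e+00] xz 0.0028 F [-0.43  0.44 -2.46] M [ 0.056 -0.013 -0.005] w 43.1 q [ 0.15  0.71  1.66 -0.    0.77 -0.23]
in seat: across 0.74 along -12.27 tilt fix -0.0004 0.0028
```

View pics/low_scene.png

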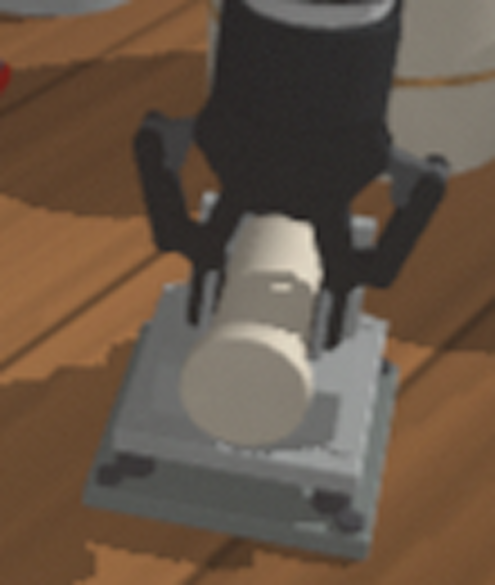

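Request:
servo_tool(moves="1 -1.2 1.6 -1 0 0.002 0;1 -0.6 1.4 0 0 0 0;1 0 0 0 0 0 0;1 0 0 0 0 0 0")

```text
t: 8.0
tool_pos: [551.5, 200.1, 71.4]
ee_rot: [0.982, 0.191, 0.001, -0.0]
wrist_force: [0.5, -0.2, -3.7]
gripper_width: 42.5
```

```bash
python3 st.py
```

```text
t 8.0 pos [551.54 200.14  71.42] xyaw 0.3834 z [ 2.5e-03  7.0e-04 -1.0e+00] xz 0.0025 F [ 0.54 -0.19 -3.7 ] M [-0.005 -0.01   0.036] w 42.5 q [ 0.16  0.71  1.66  0.    0.77 -0.23]
in seat: across 0.72 along -8.54 tilt fix -0.0007 0.0025
```

Request:
servo_tool(moves="1 -1 0.7 -1 0 0 0;1 -0.4 0.9 0 0 0 0;1 0 0 0 0 0 0")

```text
t: 8.25
tool_pos: [551.1, 201.0, 70.9]
ee_rot: [0.982, 0.191, 0.002, 0.001]
wrist_force: [-0.3, 0.3, -3.1]
gripper_width: 42.4
```

```bash
python3 st.py
```

```text
t 8.25 pos [551.05 201.01  70.94] xyaw 0.385 z [ 4.8e-03 -9.0e-04 -1.0e+00] xz 0.0041 F [-0.29  0.34 -3.06] M [0.025 0.038 0.035] w 42.4 q [ 0.16  0.71  1.66 -0.    0.77 -0.22]
in seat: across 0.59 along -7.55 tilt fix 0.0009 0.0048
```

Request:
servo_tool(moves="1 -0.9 0.9 -1 0 0.004 0;1 -0.5 1 0 0 0 0;1 0 0 0 0 0 0")

```text
t: 8.5
tool_pos: [551.2, 201.1, 70.7]
ee_rot: [0.981, 0.192, 0.001, 0.002]
wrist_force: [-0.4, 0.4, -2.7]
gripper_width: 42.7
```

```bash
python3 st.py
```

```text
t 8.5 pos [551.25 201.07  70.69] xyaw 0.3865 z [ 0.0035 -0.0038 -1.    ] xz 0.0018 F [-0.38  0.41 -2.74] M [ 0.036  0.012 -0.018] w 42.7 q [ 0.16  0.71  1.66 -0.01  0.77 -0.22]
in seat: across 0.79 along -7.57 tilt fix 0.0038 0.0035
```

Request:
servo_tool(moves="1 -1.7 2 -1 0.003 0.003 -0.004;1 -0.8 2 0 0 0 0;1 -0.8 2 0 0 0 0")

```text
t: 8.75
tool_pos: [551.4, 201.3, 70.7]
ee_rot: [0.981, 0.193, 0.002, 0.006]
wrist_force: [1.9, -9.0, -4.1]
gripper_width: 42.8
```

```bash
python3 st.py
```

```text
t 8.75 pos [551.35 201.27  70.72] xyaw 0.3886 z [ 0.0061 -0.0106 -0.9999] xz 0.0016 F [ 1.93 -9.05 -4.12] M [-1.337 -0.283  0.054] w 42.8 q [ 0.17  0.71  1.66 -0.02  0.77 -0.21]
in seat: across 0.96 along -7.42 tilt fix 0.0106 0.0061
```

Contact with the plate, about 9 N. Relaxing, levelling and lowering into the V.

Request:
servo_tool(moves="1 -0.8 -0.1 -2 0.01 0.006 -0.007;1 -0.5 0 -2 0 0 0;1 0 0 -2 0 0 0;1 0 0 0 0 0 0")

```text
t: 9.08
tool_pos: [550.9, 200.8, 66.0]
ee_rot: [0.982, 0.189, 0.001, 0.0]
wrist_force: [-1.0, -3.5, 3.6]
gripper_width: 42.8
```

```bash
python3 st.py
```

```text
t 9.0833 pos [550.86 200.78  65.96] xyaw 0.3808 z [ 1.5e-03 -1.0e-04 -1.0e+00] xz 0.0014 F [-0.99 -3.54  3.6 ] M [-0.391  0.164  0.164] w 42.8 q [ 0.16  0.72  1.66 -0.    0.76 -0.22]
in seat: across 0.32 along -7.69 tilt fix 0.0001 0.0015
```

Seated: wrist force has gone from -3.4 to +3.6 N. Releasing so the core can self-align, then I'll press from above with the fingers shut.

Request:
servo_tool(moves="0.3 0 0 0 0 0 0;0 0 0 0 0 0 0;0 0 0 0 0 0 0;0 0 0 0 0 0 0;0 0 0 0 0 0 0;0 0 0 0 0 0 0;0 0 0 10 0 0 0;0 0 0 15 0 0 0;0 0 0 20 0 0 0;0 0 0 20 0 0 0;0 0 0 0 0 0 0;0 0 0 0 0 0 0")

```text
t: 10.08
tool_pos: [549.5, 203.8, 135.0]
ee_rot: [0.982, 0.189, 0.001, -0.002]
wrist_force: [-1.1, 0.0, 0.2]
gripper_width: 85.2
```

```bash
python3 st.py;python3 fit.py rel
```

```text
t 10.0833 pos [549.48 203.78 135.03] xyaw 0.3798 z [ 5.0e-04  3.1e-03 -1.0e+00] xz 0.0016 F [-1.06  0.03  0.16] M [-0.03   0.034  0.014] w 85.2 q [ 0.16  0.61  1.63  0.    0.9  -0.22]
in seat: across 0.16 along -4.39 tilt fix -0.0031 0.0005
```

View pics/rel_scene.png

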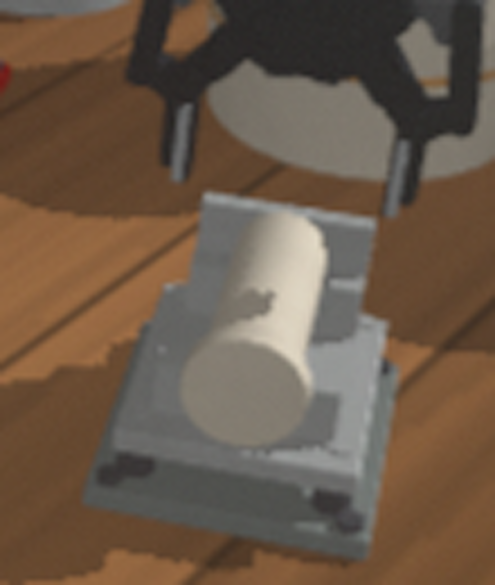

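The core lies in the V with its plain end at the plate. I'll check the gap by overlaying the nominal seated pose.

```bash
cat > chk.py <<'E'
import sys
from h import *
from bench import robot
tag=sys.argv[1];zz=float(sys.argv[2])
f=robot.camera("scene")["frame"];x0,y0,x1,y1=350,150,460,280
im=cv2.resize(f[y0:y1,x0:x1,::-1],None,fx=4.5,fy=4.5,interpolation=cv2.INTER_CUBIC)
def line(P,col,closed=True):
    q=(proj(C["scene"],world(P,547.7,207.8,zz,.381))+.5-[x0,y0])*4.5
    cv2.polylines(im,[q.astype(np.int32)],closed,col,1,cv2.LINE_AA)
for P in(barrel,collar):
    q=(proj(C["scene"],world(P,547.7,207.8,zz,.381))+.5-[x0,y0])*4.5
    cv2.polylines(im,[cv2.convexHull(q.astype(np.float32)).astype(np.int32)],True,(0,0,255),1,cv2.LINE_AA)
line([[-41,52,20],[41,52,20],[41,62,20],[-41,62,20]],(0,255,0))
cv2.imwrite(f"pics/{tag}.png",im)
E
python3 chk.py nom 78
```

```text
(no output)
```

View pics/nom.png

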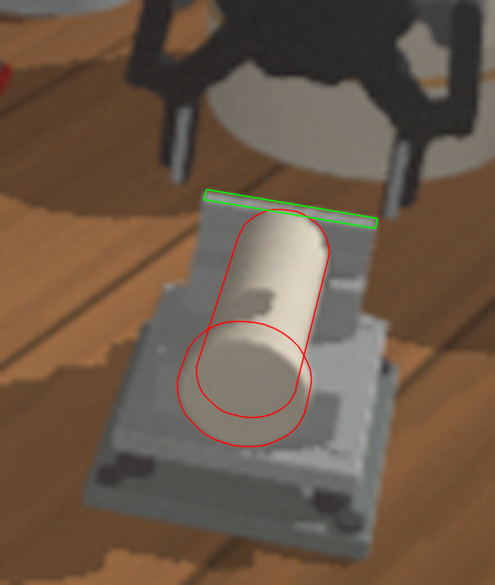

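The seated core matches nominal within about 1 mm. Shutting the fingers and centring over the seat.

Request:
servo_tool(moves="1 -1.8 4 0 -0.003 0 0;1 0 0 0 0 0 0;1 0 0 0 0 0 0;1 0 0 0 0 0 0;1 0 0 0 0 0 0;1 0 0 0 0 0 0;1 0 0 0 0 0 0;1 0 0 0 0 0 0;1 0 0 0 0 0 0;1 0 0 0 0 0 0;1 0 0 -8 0 0 0;1 0 0 -6 0 0 0;1 0 0 0 0 0 0;1 0 0 0 0 0 0")

```text
t: 11.4
tool_pos: [544.4, 207.5, 113.7]
ee_rot: [0.982, 0.189, -0.005, 0.0]
wrist_force: [0.2, -0.0, -0.0]
gripper_width: -0.2
```

```bash
python3 st.py;python3 fit.py shut
```

```text
t 11.4 pos [544.35 207.5  113.72] xyaw 0.3794 z [-0.0104 -0.002  -0.9999] xz -0.0104 F [ 0.16 -0.01 -0.01] M [0.005 0.03  0.017] w -0.2 q [ 0.17  0.64  1.64 -0.    0.87 -0.21]
in seat: across -3.22 along 0.96 tilt fix 0.002 -0.0104
```

View pics/shut_scene.png

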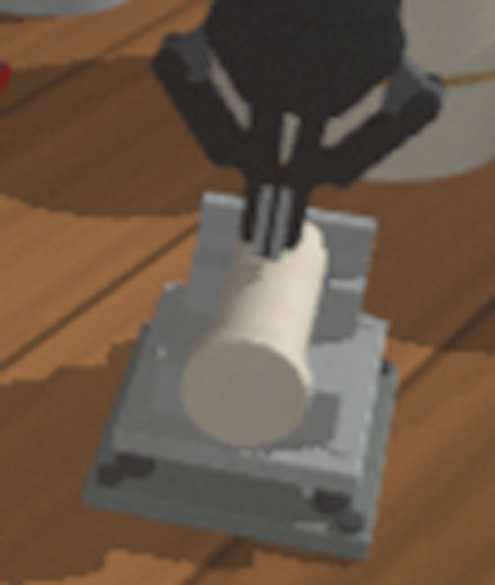

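Request:
servo_tool(moves="1 3.3 0.3 0 0.002 -0.01 0;1 0 0 0 0 0 0;1 0 0 0 0 0 0")

```text
t: 11.75
tool_pos: [548.3, 207.9, 114.1]
ee_rot: [0.982, 0.189, 0.001, -0.0]
wrist_force: [-1.1, -0.5, 0.2]
gripper_width: -0.2
```

```bash
python3 st.py
```

```text
t 11.75 pos [548.27 207.92 114.14] xyaw 0.3795 z [ 1.4e-03  3.0e-04 -1.0e+00] xz 0.0014 F [-1.15 -0.48  0.15] M [-0.039 -0.016  0.014] w -0.2 q [ 0.17  0.64  1.64  0.    0.86 -0.21]
in seat: across 0.57 along -0.1 tilt fix -0.0003 0.0014
```

Request:
servo_tool(moves="1 -0.5 -0.2 -2 0 0.001 0;1 0 0 -2 0 0 0;1 0 0 -2 0 0 0;1 0 0 0 0 0 0")

```text
t: 12.08
tool_pos: [548.1, 207.7, 108.2]
ee_rot: [0.982, 0.189, 0.001, -0.0]
wrist_force: [-0.3, 1.0, -0.6]
gripper_width: -0.2
```

```bash
python3 st.py
```

```text
t 12.0833 pos [548.1  207.75 108.17] xyaw 0.3794 z [ 1.6e-03  5.0e-04 -1.0e+00] xz 0.0017 F [-0.28  0.96 -0.61] M [ 0.025 -0.015  0.006] w -0.2 q [ 0.17  0.65  1.64  0.    0.85 -0.21]
in seat: across 0.35 along -0.2 tilt fix -0.0005 0.0016
```

Request:
servo_tool(moves="1 -0.3 0 -2 0 0.001 0;1 0 0 -2 0 0 0;1 0 0 -2 0 0 0")

```text
t: 12.33
tool_pos: [548.2, 207.8, 103.4]
ee_rot: [0.982, 0.189, 0.001, -0.0]
wrist_force: [-0.9, -0.7, 6.7]
gripper_width: -0.0
```

```bash
python3 st.py
```

```text
t 12.3333 pos [548.24 207.79 103.38] xyaw 0.3796 z [ 1.8e-03  6.0e-04 -1.0e+00] xz 0.0019 F [-0.94 -0.73  6.74] M [-0.113  0.274 -0.038] w -0.0 q [ 0.17  0.66  1.64  0.    0.84 -0.21]
in seat: across 0.5 along -0.21 tilt fix -0.0006 0.0018
```

Request:
servo_tool(moves="1 -0.4 0 -2 0 0.001 0;1 0 0 -2 0 0 0;1 0 0 0 0 0 0;1 0 0 0 0 0 0")

```text
t: 12.67
tool_pos: [548.2, 207.8, 102.6]
ee_rot: [0.982, 0.189, 0.001, 0.0]
wrist_force: [-1.4, -0.0, 7.5]
gripper_width: -0.1
```

```bash
python3 st.py; python3 chk.py pressed 71
```

```text
t 12.6667 pos [548.24 207.79 102.55] xyaw 0.3801 z [ 2.5e-03  5.0e-04 -1.0e+00] xz 0.0025 F [-1.39 -0.03  7.46] M [-0.13   0.329 -0.028] w -0.1 q [ 0.17  0.66  1.64  0.    0.83 -0.21]
in seat: across 0.5 along -0.2 tilt fix -0.0005 0.0025
```

View pics/pressed.png

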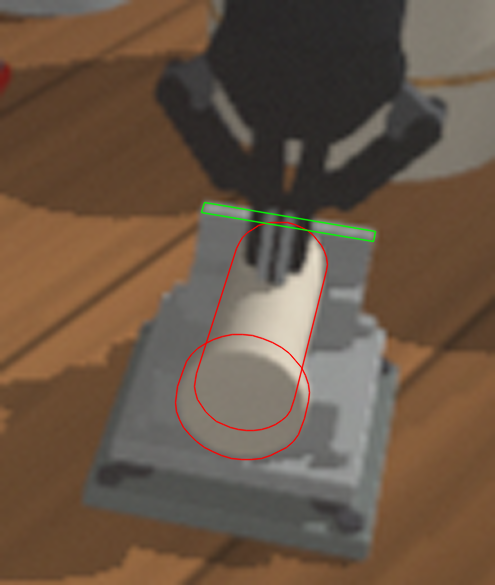

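Request:
servo_tool(moves="1 -0.3 0 -2 0 0.002 0;1 0 0 -2.5 0 0 0;1 0 0 -2.5 0 0 0")

```text
t: 12.97
tool_pos: [548.3, 207.8, 99.3]
ee_rot: [0.982, 0.189, 0.001, 0.0]
wrist_force: [-1.7, -1.3, 11.0]
gripper_width: 0.2
```

```bash
python3 st.py; python3 chk.py pressed2 71; python3 st.py
```

```text
t 12.9667 pos [548.28 207.82  99.28] xyaw 0.3807 z [ 2.5e-03  4.0e-04 -1.0e+00] xz 0.0025 F [-1.71 -1.32 10.96] M [-0.157  0.477  0.039] w 0.2 q [ 0.17  0.67  1.65 -0.    0.83 -0.21]
in seat: across 0.54 along -0.2 tilt fix -0.0004 0.0025
t 13.0167 pos [548.26 207.79  99.12] xyaw 0.3806 z [ 2.5e-03  4.0e-04 -1.0e+00] xz 0.0025 F [-2.16 -0.9   9.64] M [-0.132  0.352  0.046] w 0.0 q [ 0.17  0.67  1.65 -0.    0.83 -0.21]
in seat: across 0.52 along -0.21 tilt fix -0.0004 0.0025
```

View pics/pressed2.png

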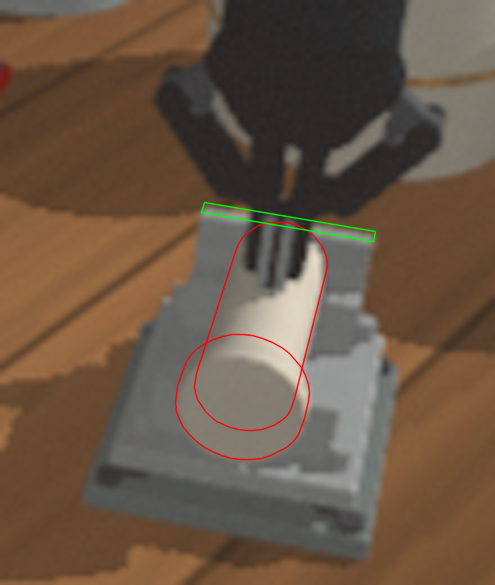

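The block has sunk about 8.5 mm. Easing up by about 1.5 mm to the middle of the band and letting it settle.

Request:
servo_tool(moves="1 -0.2 0 1.5 0 0.002 0;1 0 0 0 0 0 0;1 0 0 0 0 0 0;1 0 0 0 0 0 0")

```text
t: 13.35
tool_pos: [548.2, 207.8, 104.4]
ee_rot: [0.982, 0.189, 0.001, 0.0]
wrist_force: [-1.5, -0.5, 5.3]
gripper_width: -0.1
```

```bash
python3 st.py; python3 chk.py p3 71; python3 st.py
```

```text
t 13.35 pos [548.22 207.83 104.42] xyaw 0.3812 z [ 2.2e-03  3.0e-04 -1.0e+00] xz 0.0022 F [-1.5  -0.47  5.27] M [-0.031  0.254 -0.031] w -0.1 q [ 0.17  0.66  1.64 -0.    0.84 -0.21]
in seat: across 0.49 along -0.17 tilt fix -0.0003 0.0022
t 13.4 pos [548.22 207.8  104.53] xyaw 0.3812 z [ 2.3e-03  2.0e-04 -1.0e+00] xz 0.0022 F [-1.44 -0.64  6.26] M [-0.053  0.221 -0.024] w -0.1 q [ 0.17  0.66  1.64 -0.    0.84 -0.21]
in seat: across 0.49 along -0.19 tilt fix -0.0002 0.0023
```

View pics/p3.png

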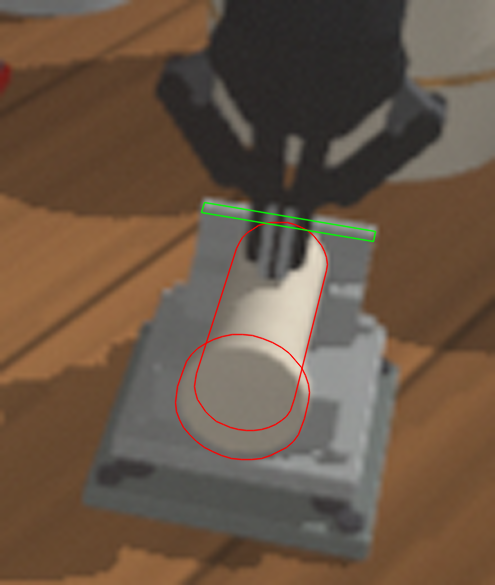

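Request:
servo_tool(moves="1 -0.2 0 -2 0 0.002 0;1 0 0 -2 0 0 0;1 0 0 -2 0 0 0")

```text
t: 13.65
tool_pos: [548.3, 207.8, 101.4]
ee_rot: [0.982, 0.19, 0.001, 0.0]
wrist_force: [-1.9, -0.1, 9.2]
gripper_width: -0.1
```

```bash
python3 st.py; python3 chk.py p4 71; python3 st.py; python3 -c "
from bench import robot
for i in range(6): robot.camera('scene')"; python3 st.py
```

```text
t 13.65 pos [548.29 207.81 101.39] xyaw 0.3816 z [ 2.e-03  2.e-04 -1.e+00] xz 0.0019 F [-1.92 -0.13  9.22] M [-0.099  0.431  0.075] w -0.1 q [ 0.17  0.66  1.64 -0.    0.83 -0.21]
in seat: across 0.55 along -0.21 tilt fix -0.0002 0.002
t 13.7 pos [548.22 207.8  101.21] xyaw 0.3816 z [ 1.9e-03  2.0e-04 -1.0e+00] xz 0.0018 F [-2.3  -1.27  8.64] M [-0.083  0.343  0.006] w 0.0 q [ 0.17  0.66  1.65 -0.    0.83 -0.21]
in seat: across 0.49 along -0.19 tilt fix -0.0002 0.0019
t 14.0 pos [548.23 207.8  101.47] xyaw 0.3816 z [ 1.9e-03  2.0e-04 -1.0e+00] xz 0.0019 F [-1.42 -1.27  7.9 ] M [-0.079  0.372 -0.017] w -0.1 q [ 0.17  0.66  1.64 -0.    0.83 -0.21]
in seat: across 0.49 along -0.2 tilt fix -0.0002 0.0019
```

View pics/p4.png

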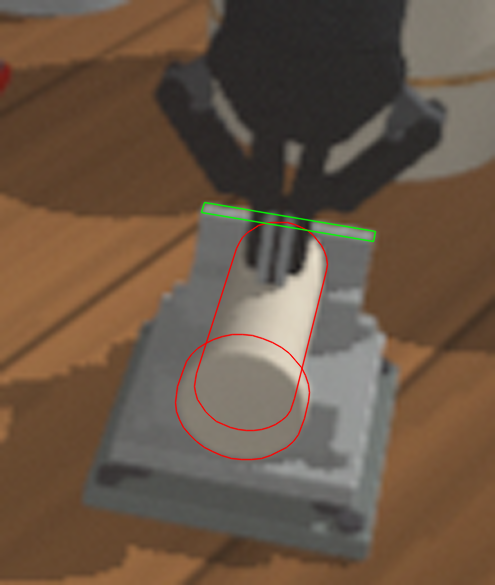

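Steady at about 6.5–7 mm sunk with 8 N. Plate and core match the 7 mm-sunk overlay. Handing in.

```bash
python3 -c "
from bench import robot
print(robot.close_job())"; python3 st.py
```

```text
the job is handed in; nothing more can be done
None
the job is handed in; nothing more can be done
```

The thick collared core is in the steel V-block with its plain end against the end plate and the collar out. I handed the job in at about 14 s with the shut fingertips still pressing it down from above.

- **Placing:** I lifted the core from the rack, carried it over and slid it along the V until it met the plate (about 9 N). I then lowered it in and let go so that it could settle on both slopes. In the scene picture it matched the nominal seated pose within about 1 mm.
- **Pressing:** The last checks showed the arm steady with about 8 N of downward push. The block was sunk about 6.5–7 mm, both from the fingertip height and from the overlay for a 7 mm sink.
- **Correction on the way:** The first press went to about 8.5 mm. Easing off then let the block creep up to about 3.5 mm, so I pressed again to the final depth.
- **Not measured:** I did not measure the load on each of the four cheek faces. I inferred it from the fit and the force. I took no picture of the whole bench after lifting the core, but no unexpected contact force showed and the carrying path stayed well above the other things.

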